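# Snug down a pump cover in star order

## Task

Draw the pump cover down onto its seat by tightening its four hand nuts clockwise in star order (each nut followed by the one diagonally opposite), a little at a time: one round to bring the cover about half way, then a second round until it is fully home, flush and level, with every nut snug. Do not let the cover cock more than slightly, do not over-tighten any nut, and leave the things lying around alone.

Things in the scene. Friction and masses are not known exactly. Their poses are not given: they have to be found in the camera images.
- housing: blue cast pump housing bolted to the bench, 200 mm round flange on a rectangular foot, origin at the centre of its underside on the bench, z up. Its metal seat, on which the cover must finally rest, is 75 mm above the origin. A pipe port points along its +x.
- cover: round aluminium cover, 200 mm diameter, 12 mm thick, low 68 mm boss in the middle (8 mm high); origin at the centre of its underside. It starts level on a springy red gasket (10 N per mm), 3 mm above the seat: 78 mm above the housing's origin, 75 mm when home. A nut drawn down alone cocks it: about 0.8 degree per 2 mm; 1.6 degrees is too much.
- nut_a: steel hand nut at 45 degrees from the housing's +x, 75 mm from the cover's centre. Hexagon 36 mm across flats, 34 mm high, on a 47 mm round collar 8 mm thick; yellow tick on top. Origin on the turning axis at mid-height of the hexagon, 25 mm above the collar's underside, z up; flats face its own +x and every 60 degrees. Clockwise from above tightens; it sinks 3 mm per radian.
- nut_b: like nut_a, at 135 degrees, opposite nut_d. For all nuts: at the start they stand 0.2 to 1.9 mm clear of their washers, whose thickness differs and cannot be seen or read from poses, so the turn to home (1.05 to 1.65 rad from the start) must be felt; a first round of about 0.65 rad each is half way. A nut stays where it is left, but its clamp eases as the others are drawn down.
- nut_c: like nut_a, at 225 degrees, opposite nut_a. For all nuts: torque to turn, about 0.3 N m free, up to 0.36 while squeezing the gasket, then climbing steeply (0.06 to 0.1 N m per 0.1 rad) once the cover is home there. Snug is 0.42 to 0.5 N m (40 to 65 N of clamp); above 0.57 (90 N, brief peaks count) is over-tight. Held still after a turn, a nut reads the same or up to 0.07 less.
- nut_d: like nut_a, at 315 degrees, opposite nut_b. For all nuts: the hexagon drives the thread through a springy core that winds up 0.2 rad per N m and unwinds again on release (so about 0.06 rad of each grasp turns nothing when free, 0.1 when snug).
- spare_gasket: bystander: flat red ring, 80 mm outside, 6 mm high, lying near the housing; origin at the centre of its underside.
- spare_bolt: bystander: short steel bolt standing on its round 32 mm head near the housing, 52 mm high; origin at the centre of its underside.
- wrench: bystander: steel wrench lying on the bench to the robot's right.
- screwdriver: bystander: screwdriver lying on the bench to the robot's left.
- oil_can: bystander: green can, 56 mm diameter, 130 mm tall, on the left; origin at its underside.
- washer_tray: bystander: blue open tray 120 x 90 x 35 mm with a big washer in it, on the right; origin at its underside.

How it is judged (in metres and radians):
On the way, in this order (a step that is already met when the one before it is completed fails the run):
1. first round done: every nut has been turned down by more than 1.2 mm (0.4 rad) while the cover is not yet home (distance of each of nut_a, nut_b, nut_c, nut_d from where it was at the start of the episode above 0.0012 m and z of cover in the frame of housing above 0.0754 m), for 0.1 s.
2. the cover is home on its seat (within 0.25 mm) and level within 0.3 degrees (z of cover in the frame of housing below 0.07525 m and angle between cover's own z axis and vertical below 0.005 rad), for 0.1 s.
At the end, for the whole second after the job is handed in: the cover rests on its seat (within 0.25 mm) and is level within 0.3 degrees, and each of the four nuts is at rest and clamps it with more than 10 N (all of step 2 and contact force between each of nut_a, nut_b, nut_c, nut_d and cover above 10 N and angular speed of each of nut_a, nut_b, nut_c, nut_d below 0.05 rad/s); the robot touches nothing.
It fails at once if the cover cocked by more than 1.6 degrees (angle between cover's own z axis and vertical above 0.028 rad).
It fails at once if a nut over-tightened: more than 90 N of clamp (contact force between any of nut_a, nut_b, nut_c, nut_d and cover above 90 N).
It fails at once if out of star order: two neighbouring nuts were turned down by more than 1 mm while the other two had hardly been turned (under 0.3 mm) ((distance of each of nut_a, nut_b from where it was at the start of the episode above 0.001 m and distance of each of nut_c, nut_d from where it was at the start of the episode below 0.0003 m) or (distance of each of nut_b, nut_c from where it was at the start of the episode above 0.001 m and distance of each of nut_d, nut_a from where it was at the start of the episode below 0.0003 m) or (distance of each of nut_c, nut_d from where it was at the start of the episode above 0.001 m and distance of each of nut_a, nut_b from where it was at the start of the episode below 0.0003 m) or (distance of each of nut_d, nut_a from where it was at the start of the episode above 0.001 m and distance of each of nut_b, nut_c from where it was at the start of the episode below 0.0003 m)).
It fails at once if not a little at a time: a nut was run down by more than 2.7 mm (0.9 rad) before each of the others had had its first turn (0.6 mm) ((distance of nut_a from where it was at the start of the episode above 0.0027 m and distance of any of nut_b, nut_c, nut_d from where it was at the start of the episode below 0.0006 m) or (distance of nut_b from where it was at the start of the episode above 0.0027 m and distance of any of nut_a, nut_c, nut_d from where it was at the start of the episode below 0.0006 m) or (distance of nut_c from where it was at the start of the episode above 0.0027 m and distance of any of nut_a, nut_b, nut_d from where it was at the start of the episode below 0.0006 m) or (distance of nut_d from where it was at the start of the episode above 0.0027 m and distance of any of nut_a, nut_b, nut_c from where it was at the start of the episode below 0.0006 m)).
It fails at once if something lying around was moved by more than 15 mm (distance of any of spare_gasket, spare_bolt, wrench, screwdriver, oil_can, washer_tray from where it was at the start of the episode above 0.015 m).
It also fails if it takes over 72 s, if anything falls off the work surface, if the arm or the gripper's body presses on something with over 40 N, if the wrist force passes 120 N, or if a joint passes its speed limit or range.

## Robot

A 6-joint arm with a two-finger parallel gripper is mounted at the origin on the work surface. World frame = base frame: x ahead of the robot, y to its left, z up, the work surface at z = 0. Lengths are in mm, angles in rad, forces in N, time in s.
With the tool pointing down it reaches from about 350 to 775 mm from the base axis. Payload 7.3 kg.
Tool frame: the origin (TCP) lies midway between the tips of the shut fingers; the grasp point (between the pads) lies 19 mm behind it; x points along the fingers, y is the direction in which the jaws open and shut, and the axes are right-handed (so a half turn about x gives the same grasp; the last joint's range is limited). The gripper opens to 92 mm and grips with 3 to 60 N. Pads are 19 mm wide; open, the fingers measure 130 mm over their backs; the gripper's body (75 mm by 190 mm) begins 47 mm behind the grasp point.
Start: joints at [1.114, 0.342, 1.524, -0, 1.275, -0.146], TCP at [160.541, 499.871, 226.741] pointing down, gripper open.
Joint ranges: [-2.53, 2.53], [-0.77, 2.02], [0.04, 2.7], [-1, 4.14], [0.28, 2.66], [-3.11, 3.11]. Speed limits (rad/s): [2.57, 2.57, 3.14, 3.14, 3.14, 3.14].

## Interface

Orientations are given as [roll, pitch, yaw] about the fixed x, y, z axes, in that order (R = Rz(yaw) Ry(pitch) Rx(roll)).
In Python, from plant import get_obs, capture, close_job gives the robot as it stands. The module is installed in compiled form; this text tells all that it offers.
- The arm moves only by the tool send_rows, never from a script. Its argument "moves" is a list of rows, each a list of 4 numbers: the shift along the tool's x, y, z in mm, then the turn about the tool's x in degrees. In form: [[tx, ty, tz, yaw], ...]. A call has 1 to 8 rows; each row shifts and turns the commanded pose from where the row before left it, along the tool's axes as they then stand; what a row does not reach is not made up. A row lasts 1/8 s, in which the tool goes at most 62.5 mm and 10.7 degrees, less where a joint would pass 70% of its speed; a pose out of reach is approached as far as the arm can. A call with a gripper value outside its range is refused whole. "hand" is the opening, from 0 (shut) to 1 (fully open), set as the call begins (left out, the last holds). The fingers move at their own pace and stop on an object; the grip force is fixed at half the most. Time passes only in rows, so rows that do not move let the fingers close. It gives the time, the measured TCP pose, the force and the opening at its end, in the units of the state.
- get_obs(): the state, without advancing time (a new reading comes with each control period).
- capture(name): name is "scene" or "top" or "wrist"; returns a dict with "image" (420x560x3 uint8, red, green, blue), "K" (3x3 intrinsics, pixels), "position" and "attitude" of the camera in the world; the wrist camera has in their place "mount" (4x4, takes a point from camera to tool coordinates, whose origin is the TCP and whose axes are the tool frame's). Camera axes: x right, y down, z forward; pixel columns grow to the right and rows downward; lengths in mm; the calibration is good to about 2 mm. A picture is of the moment at which its call begins: read the wrist's pose just before it. There is no depth.
- close_job(): hands the job in, once; it reports no verdict.
The state is a dict: "time": time; "joint_positions": joint angles; "dq": joint speeds; "tau": joint torques, N m; "tool_pos": TCP position; "tcp_rot": TCP orientation; "contact_force": force on the tool from outside, world axes, zero at the start; "moment": the same for the moment, N m; "grip_width": finger opening in mm.
Only numpy, scipy, OpenCV 4.12 (cv2) and the standard library are available. Lean on these libraries where they do the work, as an engineer would, in place of code of your own. Each camera call takes 0.05 s, during which the arm holds its last target. There are 200 camera calls.

## Working session

There is one attempt and no reset: what is moved stays moved. The work goes in short steps, Python scripts to look and compute and a tool call to move; the robot and the scene stay as the last step left them, time stands still between calls to the robot, and variables do not carry over. Pictures are saved under pics/ and viewed, about 8 in all and at most 12, crops included, and the job is handed in when it is done.

Besides the shell and the picture viewer there is one more tool, called after "Emit:" in YAML: its name, and indented under it one key for each argument. send_rows: Moves the arm, as the interface text tells. Its arguments: {"type":"object","properties":{"moves":{"type":"array","items":{"type":"array","items":{"type":"number"}}},"hand":{"type":"number"}},"required":["moves"]}

```bash
mkdir -p pics; python3 - <<'E'
from plant import *
import cv2
o=get_obs();print(o)
for n in ["top","scene"]:
    c=capture(n);cv2.imwrite(f"pics/{n}0.png",c["image"][:,:,::-1]);print(n,c["K"],c["position"],c["attitude"])
E
```

```text
{'time': 0.0, 'joint_positions': array([ 1.11403385e+00,  3.42738639e-01,  1.52502511e+00,  2.51044553e-05,
        1.27539234e+00, -1.46002294e-01]), 'dq': array([ 1.07751775e-03,  9.77844199e-05, -9.55478319e-04,  1.25014173e-03,
        1.03178576e-03,  1.06296643e-04]), 'tau': array([-1.80172092e-04, -4.31245673e+01, -2.44222605e+01,  7.17851752e-02,
        5.59513690e-02, -1.25742054e-04]), 'tool_pos': array([160.32643796, 499.49172628, 226.03387857]), 'tcp_rot': array([-1.73215179,  1.56923271, -2.0429193 ]), 'contact_force': array([-0.01585436,  0.8071355 , -0.32701649]), 'moment': array([0.00659916, 0.0043908 , 0.02284069]), 'grip_width': 91.60124830465907}
top [[425.15628446   0.         285.91069886]
 [  0.         425.15628446 207.58054134]
 [  0.           0.           1.        ]] [ 437.58246502  -13.45279777 1136.34047747] [-3.01943242  0.01480843 -1.56349452]
scene [[465.93401903   0.         281.72784632]
 [  0.         465.93401903 212.04972585]
 [  0.           0.           1.        ]] [1064.95106966  757.045623    911.808644  ] [-2.28833500e+00 -2.53528438e-03  2.56229895e+00]
```

View pics/top0.png

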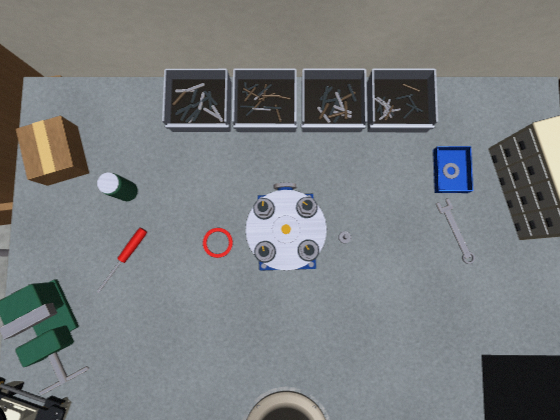

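```bash
cat > h.py <<'E'
from plant import *
import cv2, numpy as np
from scipy.spatial.transform import Rotation as R
def rot(a): return R.from_euler('xyz',a).as_matrix()
def cam(n):
    o=get_obs(); c=capture(n)
    if n=="wrist":
        T=np.eye(4);T[:3,:3]=rot(o["tcp_rot"]);T[:3,3]=o["tool_pos"];M=T@np.array(c["mount"])
        return c["image"],np.array(c["K"]),M[:3,3],M[:3,:3]
    return c["image"],np.array(c["K"]),np.array(c["position"]),rot(c["attitude"])
def ray(K,p,A,uv,z):
    uv=np.atleast_2d(uv); d=(A@np.linalg.inv(K)@np.c_[uv,np.ones(len(uv))].T).T
    return p+d*((z-p[2])/d[:,2])[:,None]
E
python3 - <<'E'
from h import *
im,K,p,A=cam("top")
hsv=cv2.cvtColor(im,cv2.COLOR_RGB2HSV)
m=cv2.inRange(hsv,(15,120,120),(35,255,255)); m[:180]=0;m[280:]=0;m[:,:230]=0;m[:,340:]=0
n,l,s,c=cv2.connectedComponentsWithStats(m)
for i in range(1,n): print(c[i],s[i,4],ray(K,p,A,c[i],98 if s[i,4]>20 else 134))
print(ray(K,p,A,[[264,206],[307,206],[265,251],[309,250]],134))
print(capture("wrist")["mount"],K)
print(rot(get_obs()["tcp_rot"]))
b=im[175:285,230:345];cv2.imwrite("pics/crop.png",cv2.resize(b,None,fx=5,fy=5,interpolation=2)[:,:,::-1])
E
```

```text
[262.5 203. ] 10 [[571.22375988  58.10783903 134.        ]]
[305. 203.] 7 [[571.76188953 -43.01172017 134.        ]]
[285.59090909 228.74242424] 66 [[512.80713188   3.25650917  98.        ]]
[306.875 247.   ] 8 [[467.59948768 -47.60104134 134.        ]]
[262.77777778 247.88888889] 9 [[464.80782577  55.96257379 134.        ]]
[[564.04474483  54.43596071 134.        ]
 [564.59952624 -47.7719161  134.        ]
 [457.56982138  50.63914618 134.        ]
 [460.6257509  -52.58988968 134.        ]]
[[-8.24451892e-04 -3.08812844e-01  9.51122467e-01 -1.57927961e+02]
 [ 9.99999645e-01 -4.19791882e-04  7.30520515e-04 -7.87778903e-01]
 [ 1.73679372e-04  9.51122732e-01  3.08813081e-01 -8.45949898e+01]
 [ 0.00000000e+00  0.00000000e+00  0.00000000e+00  1.00000000e+00]] [[425.15628446   0.         285.91069886]
 [  0.         425.15628446 207.58054134]
 [  0.           0.           1.        ]]
[[-3.31056914e-04  3.05811375e-01  9.52092061e-01]
 [-7.46409599e-04  9.52091773e-01 -3.05811542e-01]
 [-9.99999667e-01 -8.11891679e-04 -8.69360186e-05]]
```

View pics/crop.png

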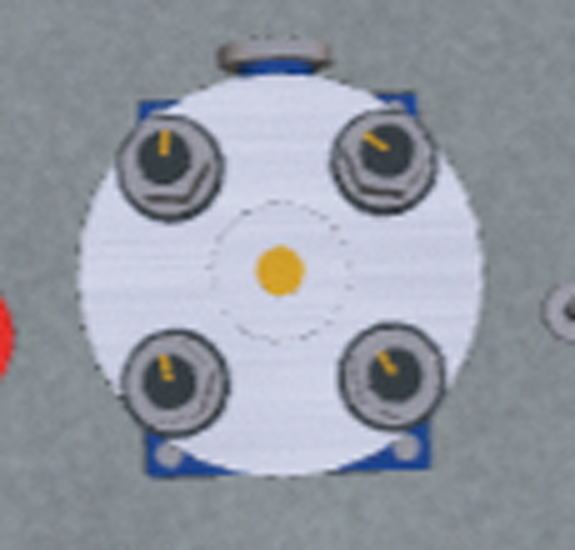

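Emit:
send_rows:
  moves:
    - [0, 0, 0, -9]
    - [0, 0, 0, -8.8]
    - [-4, -45, 36, 0]
    - [-4, -45, 36, 0]
    - [-4, -45, 36, 0]
    - [-4, -45, 36, 0]
    - [-4, -45, 36, 0]
    - [-4, -45, 36, 0]
  hand: 1

```text
time: 1.2
tool_pos: [377.4, 228.2, 250.9]
tcp_rot: [0.741, 1.57, 0.74]
contact_force: [0.7, -0.2, -0.0]
grip_width: 92.1
```

Emit:
send_rows:
  moves:
    - [-4, -45, 36, 0]
    - [-4, -45, 36, 0]
    - [-4, -45, 36, 0]
    - [-4, -45, 36, 0]
    - [0, -45, 36, 0]
    - [0, 0, 0, 0]
    - [0, 0, 0, 0]

```text
time: 2.08
tool_pos: [555.9, 5.1, 266.2]
tcp_rot: [2.686, 1.569, 2.685]
contact_force: [0.0, 0.8, -0.1]
grip_width: 91.8
```

```bash
python3 - <<'E'
from h import *
o=get_obs();print(o["time"],o["joint_positions"],o["tool_pos"],o["tcp_rot"],o["contact_force"],o["moment"],o["tau"][5])
im,K,p,A=cam("wrist");np.savez("w1.npz",im=im,K=K,p=p,A=A);cv2.imwrite("pics/w1.png",im[:,:,::-1])
print(p,A)
E
```

```text
2.075 [-1.28946896e-01  3.73668597e-01  1.36658140e+00  4.97415126e-04
  1.40278602e+00 -1.69920392e+00] [555.91465621   5.11345908 266.23756625] [2.68573187 1.56927195 2.68510903] [ 0.0331988   0.80119684 -0.06711422] [0.03982707 0.0248     0.02287367] -0.016869601677171886
[471.31740153   4.45278882 424.28144652] [[ 7.96666343e-04  9.51467719e-01  3.07747533e-01]
 [ 9.99998661e-01 -1.19798546e-03  1.11513232e-03]
 [ 1.42968947e-03  3.07746233e-01 -9.51467399e-01]]
```

View pics/w1.png

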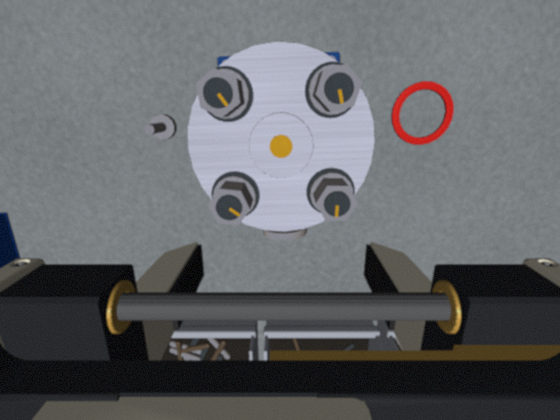

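```bash
cat > meas.py <<'E'
from h import *
def meas(im,K,p,A,approx,zt):
    hsv=cv2.cvtColor(im,cv2.COLOR_RGB2HSV); k=4
    out=[]
    for u,v in approx:
        r=24; x0,y0=int(u-r),int(v-r)
        h=cv2.resize(hsv[y0:y0+2*r,x0:x0+2*r],None,fx=k,fy=k,interpolation=cv2.INTER_CUBIC)
        y=cv2.inRange(h,(10,90,90),(40,255,255)); d=cv2.inRange(h,(0,0,0),(180,255,85))
        m=cv2.morphologyEx(d|y,cv2.MORPH_OPEN,np.ones((9,9)))
        n,l,s,c=cv2.connectedComponentsWithStats(m)
        n2,l2,s2,c2=cv2.connectedComponentsWithStats(y); t=1+np.argmax(s2[1:,4])
        tu=np.argwhere(l2==t)[:,::-1].astype(float)
        lab=np.bincount(l[l2==t]).argmax() or 1+np.argmax(s[1:,4])
        w=lambda q:ray(K,p,A,(np.atleast_2d(q)+.5)/k-.5+[x0,y0],zt)
        cn=[x for x in cv2.findContours((l==lab).astype(np.uint8),0,2)[0]][0]
        el=cv2.fitEllipse(cn); ec=w(el[0])[0]; tw=w(tu); pc=np.linalg.svd(tw[:,:2]-tw[:,:2].mean(0),full_matrices=False)[2][0]
        dv=tw.mean(0)[:2]-ec[:2]; pc=pc*np.sign(pc@dv)
        out.append((ec[:2],np.degrees(np.arctan2(dv[1],dv[0])),np.degrees(np.arctan2(pc[1],pc[0])),np.array(el[1])/k,np.hypot(*dv)))
    return out
E
python3 - <<'E'
from meas import *
q=np.load("w1.npz");im,K,p,A=[q[k] for k in("im","K","p","A")]
ap=dict(a=(333,206),b=(339,88),c=(218,93),d=(229,206))
M=meas(im,K,p,A,ap.values(),134)
for k,e in zip(ap,M): print(k,*e)
C=np.array([e[0] for e in M]);print(C.mean(0),np.linalg.norm(C-C.mean(0),axis=1))
d=C-C.mean(0);print(np.degrees(np.arctan2(d[:,1],d[:,0]))%360)
m=cv2.inRange(cv2.cvtColor(im,cv2.COLOR_RGB2HSV),(10,90,90),(40,255,255))[120:170,260:300]
u=np.argwhere(m)[:,::-1].mean(0)+[260,120];print(u,ray(K,p,A,u,98))
b=im[50:240,180:390];cv2.imwrite("pics/w1c.png",cv2.resize(b,None,fx=3.1,fy=3.1,interpolation=2)[:,:,::-1])
E
```

```text
a [563.42811411  56.81545851] 2.920280479948239 -1.343824888195551 [22.95062828 25.47132874] 7.73609023545608
b [464.3924628   55.11291308] -174.2310067830806 -166.38160954224728 [ 4.61519909 18.06857681] 0.17202319078464787
c [460.8861922  -53.42211131] 32.972757128175374 36.78809723694484 [27.97523689 28.93482399] 7.158946583686121
d [567.54459962 -49.40938825] 46.44236625167026 55.21591718677404 [23.90149117 24.59894371] 6.997998800203347
[514.06284218   2.27421801] [73.56410122 72.51947521 77.00543619 74.37401115]
[ 47.85175795 133.22968506 226.32577639 315.9795662 ]
[280.50632911 145.9721519 ] [[512.73312117   1.84344313  98.        ]]
```

View pics/w1c.png

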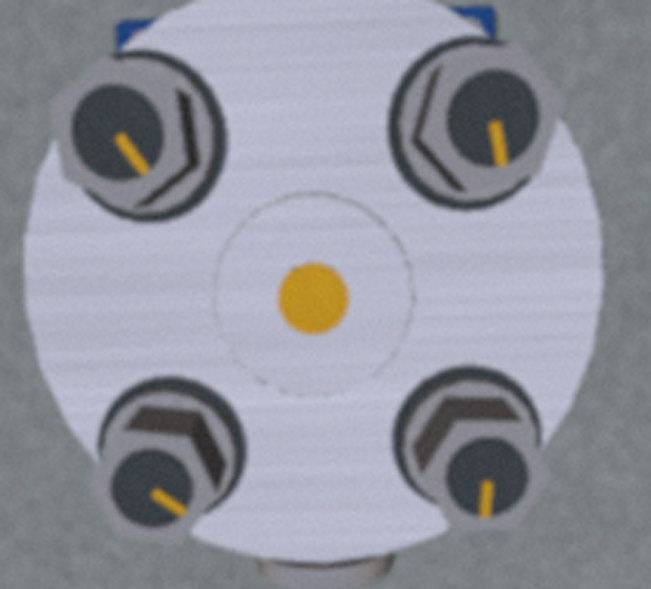

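```bash
python3 - <<'E'
from h import *
q=np.load("w1.npz");im,K,p,A=[q[k] for k in("im","K","p","A")]
P=dict(a=[(487,476),(488,482),(486,516)],b=[(493,118),(495,122),(502,164)],c=[(117,132),(120,137),(145,171)],d=[(152,488),(155,491),(184,513)])
C=[];
for k,v in P.items():
    w=ray(K,p,A,np.array(v)/3.1+[179.7,49.7],134)[:,:2]; C.append(w[0]); e=w[2]-w[1];f=w[2]-w[0]
    print(k,w[0],np.degrees(np.arctan2(e[1],e[0])),np.degrees(np.arctan2(f[1],f[0])))
C=np.array(C);c0=C.mean(0);d=C-c0;print(c0,np.linalg.norm(d,axis=1),np.degrees(np.arctan2(d[:,1],d[:,0]))%360-[45,135,225,315])
E
```

```text
a [563.91742508  57.18935187] -0.20050839988350574 1.6210987365948135
b [457.68139015  53.34854729] 13.080771546073937 14.727502262050546
c [461.32600121 -53.17065155] 35.54355308307654 34.84746997642757
d [567.78714809 -49.09772687] 50.039014268579464 49.177575812350405
[512.67799113   2.06738018] [75.25896195 75.19563963 75.42060076 75.19898511] [2.09055436 2.00222513 2.08795553 2.12538525]
```

Emit:
send_rows:
  moves:
    - [10, 51.8, 7.9, 0]
    - [20, 0, 0, -10.3]
    - [20, 0, 0, -10.2]
    - [20, 0, 0, -10.2]
    - [45, 0, 0, 0]
    - [0, 0, 0, 0]
  hand: 0.7

```text
time: 2.88
tool_pos: [561.5, 58.0, 149.4]
tcp_rot: [2.538, 1.564, 3.076]
contact_force: [-0.1, 0.7, 0.6]
grip_width: 64.4
```

```bash
cat > s.py <<'E'
from h import *
import sys
N=dict(a=(563.75,56.9),b=(457.8,53.05),c=(461.6,-52.9),d=(567.6,-49.05))
o=get_obs();Rm=rot(o["tcp_rot"]);t=o["tool_pos"]
print("t%.2f"%o["time"],t.round(1),"th %.2f"%np.degrees(np.arctan2(Rm[1,1],Rm[0,1])),"F",o["contact_force"].round(1),"M",o["moment"].round(3),"tau6 %.3f"%o["tau"][5],"j6 %.2f w %.1f"%(o["joint_positions"][5],o["grip_width"]))
if len(sys.argv)>1: 
    n=np.array([*N[sys.argv[1]],0]); d=n-t; d[2]=0; print("tool y,z to go",(Rm.T@d).round(2), "tilt",Rm[:2,0].round(4))
E
python3 s.py a
```

```text
t2.88 [561.5  58.  149.4] th 120.79 F [-0.1  0.7  0.6] M [0.104 0.053 0.004] tau6 -0.032 j6 -2.14 w 64.4
tool y,z to go [-0.02 -2.12  1.33] tilt [-0.0069  0.0005]
```

Emit:
send_rows:
  moves:
    - [0, -2, 1.3, 0]
    - [23, 0, 0, 0]
    - [23, 0, 0, 0]
    - [0, 0, 0, 0]

```text
time: 3.38
tool_pos: [566.6, 55.7, 106.3]
tcp_rot: [2.141, 1.571, 2.677]
contact_force: [-0.4, -0.7, 0.1]
grip_width: 64.4
```

```bash
python3 s.py a; python3 - <<'E'
from h import *
im,K,p,A=cam("wrist");cv2.imwrite("pics/w2.png",im[150:,100:460][:,:,::-1])
E
```

```text
t3.38 [566.6  55.7 106.3] th 120.70 F [-0.4 -0.7  0.1] M [0.122 0.006 0.025] tau6 0.000 j6 -2.14 w 64.4
tool y,z to go [ 0.    2.44 -1.82] tilt [-0.0002  0.0001]
```

View pics/w2.png

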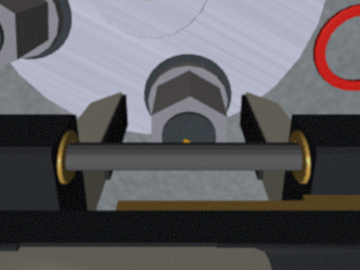

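Emit:
send_rows:
  moves:
    - [1.5, 2.4, -1.8, 0]
    - [0, 0, 0, 0]
    - [0, 0, 0, 0]

```text
time: 3.8
tool_pos: [564.0, 56.7, 104.9]
tcp_rot: [-0.5, 1.57, 0.036]
contact_force: [-0.2, 0.7, -0.6]
grip_width: 64.0
```

```bash
python3 s.py a
```

```text
t3.80 [564.   56.7 104.9] th 120.70 F [-0.2  0.7 -0.6] M [-0.008  0.039  0.033] tau6 0.001 j6 -2.14 w 64.0
tool y,z to go [-0.    0.29 -0.16] tilt [0.0011 0.    ]
```

Emit:
send_rows:
  moves:
    - [0, 0, 0, 0]
    - [0, 0, 0, 0]
    - [0, 0, 0, 0]
    - [0, 0, 0, 0]
  hand: 0.3

```text
time: 4.3
tool_pos: [563.7, 56.8, 104.2]
tcp_rot: [1.815, 1.57, 2.351]
contact_force: [-0.9, 0.3, 0.9]
grip_width: 35.9
```

```bash
python3 s.py a
```

```text
t4.30 [563.7  56.8 104.2] th 120.69 F [-0.9  0.3  0.9] M [ 0.143  0.114 -0.043] tau6 -0.027 j6 -2.14 w 35.9
tool y,z to go [0.   0.04 0.13] tilt [-0.0003  0.0003]
```

Emit:
send_rows:
  moves:
    - [0.2, 0, 0, 8]
    - [0.4, 0, 0, 8]
    - [0.4, 0, 0, 8]
    - [0.4, 0, 0, 8]
    - [0.4, 0, 0, 9]
    - [0, 0, 0, 0]

```text
time: 5.05
tool_pos: [563.6, 57.3, 102.2]
tcp_rot: [2.178, 1.57, 2.0]
contact_force: [0.0, 3.1, -0.4]
grip_width: 36.0
```

```bash
python3 s.py a
```

```text
t5.05 [563.6  57.3 102.2] th 79.81 F [ 0.   3.1 -0.4] M [ 0.608 -0.017  0.277] tau6 1.145 j6 -1.43 w 36.0
tool y,z to go [-0.   -0.41  0.25] tilt [-0.0004  0.0008]
```

Emit:
send_rows:
  moves:
    - [0, 0, 0, 0]
    - [0, 0, 0, 0]
  hand: 0.7

```text
time: 5.3
tool_pos: [563.9, 56.4, 102.5]
tcp_rot: [-0.599, 1.57, -0.778]
contact_force: [-0.6, -0.3, 0.8]
grip_width: 51.5
```

```bash
python3 s.py c
```

```text
t5.30 [563.9  56.4 102.5] th 79.77 F [-0.6 -0.3  0.8] M [0.013 0.031 0.034] tau6 -0.025 j6 -1.43 w 51.5
tool y,z to go [   0.   -125.7   -81.26] tilt [ 0.0003 -0.0003]
```

Emit:
send_rows:
  moves:
    - [-46, 0, 0, 0]
    - [0, -42, -27, 0]
    - [0, -42, -27, 0]
    - [0, -41.7, -27.3, 0]
    - [0, 0, 0, -7.8]
    - [23, 0, 0, -7.7]
    - [24, 0, 0, 0]
    - [0, 0, 0, 0]

```text
time: 6.3
tool_pos: [460.2, -52.4, 100.4]
tcp_rot: [2.807, 1.568, 2.898]
contact_force: [0.1, 0.3, -0.1]
grip_width: 64.7
```

Emit:
send_rows:
  moves:
    - [0, 0, 0, 0]

```text
time: 6.42
tool_pos: [461.8, -52.7, 102.2]
tcp_rot: [-0.394, 1.57, -0.304]
contact_force: [0.2, 0.6, 0.5]
grip_width: 63.9
```

```bash
python3 s.py c
```

```text
t6.42 [461.8 -52.7 102.2] th 95.21 F [0.2 0.6 0.5] M [ 0.03   0.022 -0.006] tau6 -0.006 j6 -1.94 w 63.9
tool y,z to go [-0.   -0.23 -0.22] tilt [ 0.001  -0.0003]
```

Emit:
send_rows:
  moves:
    - [-1.5, -0.2, -0.2, 0]
    - [0, 0, 0, 0]
    - [0, 0, 0, 0]
    - [0, 0, 0, 0]
  hand: 0.3

```text
time: 6.92
tool_pos: [461.2, -52.7, 103.2]
tcp_rot: [-0.328, 1.57, -0.238]
contact_force: [-0.6, -0.5, 2.4]
grip_width: 35.9
```

```bash
python3 s.py c
```

```text
t6.92 [461.2 -52.7 103.2] th 95.20 F [-0.6 -0.5  2.4] M [0.04  0.096 0.043] tau6 0.020 j6 -1.94 w 35.9
tool y,z to go [ 0.   -0.26  0.35] tilt [ 0.0005 -0.0001]
```

Emit:
send_rows:
  moves:
    - [0.2, 0, 0, 8]
    - [0.4, 0, 0, 8]
    - [0.4, 0, 0, 8]
    - [0.4, 0, 0, 8]
    - [0.4, 0, 0, 9]
    - [0, 0, 0, 0]

```text
time: 7.68
tool_pos: [461.4, -52.1, 101.2]
tcp_rot: [1.519, 1.57, 0.895]
contact_force: [1.6, 4.7, 1.4]
grip_width: 35.9
```

```bash
python3 s.py c
```

```text
t7.67 [461.4 -52.1 101.2] th 54.29 F [1.6 4.7 1.4] M [ 0.724 -0.272  0.279] tau6 1.162 j6 -1.23 w 35.9
tool y,z to go [-0.   -0.56  0.67] tilt [0.0007 0.0008]
```

Emit:
send_rows:
  moves:
    - [0, 0, 0, 0]
    - [0, 0, 0, 0]
  hand: 0.65

```text
time: 7.92
tool_pos: [461.0, -52.9, 101.0]
tcp_rot: [-1.652, 1.57, -2.275]
contact_force: [0.4, 0.9, -0.7]
grip_width: 51.6
```

```bash
python3 s.py b
```

```text
t7.92 [461.  -52.9 101. ] th 54.28 F [ 0.4  0.9 -0.7] M [-0.062 -0.043 -0.021] tau6 -0.026 j6 -1.23 w 51.6
tool y,z to go [-4.000e-02  8.420e+01 -6.446e+01] tilt [-0.0003 -0.0004]
```

Emit:
send_rows:
  moves:
    - [-46, 0, 0, 0]
    - [0, 42.1, -32.2, 0]
    - [0, 42.1, -32.3, 0]
    - [0, 0, 0, -9.9]
    - [21, 0, 0, -9.9]
    - [22, 0, 0, 0]
    - [0, 0, 0, 0]
    - [0, 0, 0, 0]

```text
time: 8.93
tool_pos: [458.5, 53.2, 104.7]
tcp_rot: [0.124, 1.57, -0.155]
contact_force: [-1.1, -0.3, -0.7]
grip_width: 59.9
```

```bash
python3 s.py b
```

```text
t8.93 [458.5  53.2 104.7] th 73.99 F [-1.1 -0.3 -0.7] M [-0.028 -0.028 -0.005] tau6 -0.007 j6 -1.34 w 59.9
tool y,z to go [-0.   -0.29 -0.62] tilt [ 0.0008 -0.0001]
```

Emit:
send_rows:
  moves:
    - [0.5, -0.2, -0.6, 0]
    - [0, 0, 0, 0]
    - [0, 0, 0, 0]
    - [0, 0, 0, 0]
  hand: 0.3

```text
time: 9.43
tool_pos: [457.7, 53.6, 104.0]
tcp_rot: [0.745, 1.57, 0.466]
contact_force: [0.4, 2.0, 3.4]
grip_width: 36.1
```

```bash
python3 s.py b
```

```text
t9.43 [457.7  53.6 104. ] th 73.99 F [0.4 2.  3.4] M [0.331 0.014 0.011] tau6 0.006 j6 -1.34 w 36.1
tool y,z to go [-0.   -0.51  0.25] tilt [0.0009 0.0004]
```

Emit:
send_rows:
  moves:
    - [0.2, 0, 0, 8]
    - [0.4, 0, 0, 8]
    - [0.4, 0, 0, 8]
    - [0.4, 0, 0, 8]
    - [0.4, 0, 0, 9]
    - [0, 0, 0, 0]

```text
time: 10.18
tool_pos: [458.0, 54.0, 102.0]
tcp_rot: [1.511, 1.569, 0.516]
contact_force: [1.9, 4.4, -0.3]
grip_width: 36.1
```

```bash
python3 s.py b
```

```text
t10.18 [458.  54. 102.] th 32.97 F [ 1.9  4.4 -0.3] M [ 0.678 -0.302  0.3  ] tau6 1.010 j6 -0.63 w 36.1
tool y,z to go [-0.   -0.7   0.65] tilt [0.0015 0.0009]
```

Emit:
send_rows:
  moves:
    - [0, 0, 0, 0]
    - [0, 0, 0, 0]
  hand: 0.65

```text
time: 10.42
tool_pos: [457.2, 53.2, 101.7]
tcp_rot: [-1.612, 1.57, -2.607]
contact_force: [0.5, -0.0, 1.0]
grip_width: 51.3
```

```bash
python3 s.py d
```

```text
t10.43 [457.2  53.2 101.7] th 33.02 F [ 0.5 -0.   1. ] M [-0.048 -0.027 -0.   ] tau6 -0.008 j6 -0.63 w 51.3
tool y,z to go [-2.0000e-02  3.6870e+01  1.4586e+02] tilt [-0.0005 -0.0003]
```

Emit:
send_rows:
  moves:
    - [-46, 0, 0, 0]
    - [0, 12.3, 48.6, 0]
    - [0, 12.3, 48.6, 0]
    - [0, 12.3, 48.7, 0]
    - [0, 0, 0, -8.3]
    - [21, 0, 0, -8.3]
    - [22, 0, 0, 0]
    - [0, 0, 0, 0]

```text
time: 11.42
tool_pos: [566.5, -48.9, 103.2]
tcp_rot: [-2.621, 1.567, 2.956]
contact_force: [0.1, 0.6, 0.4]
grip_width: 59.7
```

Emit:
send_rows:
  moves:
    - [0, 0, 0, 0]

```text
time: 11.55
tool_pos: [568.2, -49.1, 105.5]
tcp_rot: [0.417, 1.57, -0.289]
contact_force: [-0.5, -0.7, -0.3]
grip_width: 60.0
```

```bash
python3 s.py d
```

```text
t11.55 [568.2 -49.1 105.5] th 49.59 F [-0.5 -0.7 -0.3] M [ 0.004 -0.007  0.043] tau6 -0.002 j6 -1.09 w 60.0
tool y,z to go [-0.   -0.32 -0.47] tilt [ 0.0008 -0.0002]
```

Emit:
send_rows:
  moves:
    - [1.5, -0.3, -0.5, 0]
    - [0, 0, 0, 0]
    - [0, 0, 0, 0]
    - [0, 0, 0, 0]
  hand: 0.3

```text
time: 12.05
tool_pos: [567.9, -48.5, 103.8]
tcp_rot: [0.884, 1.569, 0.179]
contact_force: [2.7, 2.0, 1.5]
grip_width: 36.3
```

```bash
python3 s.py d
```

```text
t12.05 [567.9 -48.5 103.8] th 49.60 F [2.7 2.  1.5] M [ 0.369 -0.325  0.072] tau6 0.066 j6 -1.09 w 36.3
tool y,z to go [-0.   -0.58  0.13] tilt [0.0017 0.0003]
```

Emit:
send_rows:
  moves:
    - [0.2, 0, 0, 8]
    - [0.4, 0, 0, 8]
    - [0.4, 0, 0, 8]
    - [0.4, 0, 0, 8]
    - [0.4, 0, 0, 9]
    - [0, 0, 0, 0]

```text
time: 12.8
tool_pos: [568.1, -48.4, 101.8]
tcp_rot: [1.581, 1.569, 0.161]
contact_force: [4.7, 3.5, -1.3]
grip_width: 36.6
```

```bash
python3 s.py d
```

```text
t12.80 [568.1 -48.4 101.8] th 8.66 F [ 4.7  3.5 -1.3] M [ 0.489 -0.652  0.291] tau6 1.057 j6 -0.37 w 36.6
tool y,z to go [-0.   -0.62  0.56] tilt [0.0021 0.0003]
```

Emit:
send_rows:
  moves:
    - [0, 0, 0, 0]
    - [0, 0, 0, 0]
  hand: 0.65

```text
time: 13.05
tool_pos: [566.8, -49.0, 101.4]
tcp_rot: [-1.512, 1.57, -2.931]
contact_force: [0.5, 0.1, 0.3]
grip_width: 52.1
```

```bash
python3 s.py a
```

```text
t13.05 [566.8 -49.  101.4] th 8.67 F [0.5 0.1 0.3] M [-0.121  0.053 -0.066] tau6 -0.020 j6 -0.37 w 52.1
tool y,z to go [-2.0000e-02  1.2980e+01 -1.0517e+02] tilt [-0.0011 -0.0002]
```

Emit:
send_rows:
  moves:
    - [-46, 0, 0, 0]
    - [0, 6.5, -52.6, 0]
    - [0, 6.5, -52.6, 0]
    - [0, 0, 0, -7.3]
    - [22, 0, 0, -7.3]
    - [22.5, 0, 0, 0]
    - [0, 0, 0, 0]
    - [0, 0, 0, 0]

```text
time: 14.05
tool_pos: [564.7, 56.9, 103.7]
tcp_rot: [1.04, 1.57, -0.126]
contact_force: [0.4, 0.1, -0.8]
grip_width: 59.9
```

```bash
cat > f.py <<'E'
from h import *
import sys
n=int(sys.argv[1]) if len(sys.argv)>1 else 4
r=[];
for i in range(n+1):
    o=get_obs(); r.append([o["moment"][2],o["tau"][5]]); 
    if i<n: capture("wrist")
r=np.array(r);Rm=rot(o["tcp_rot"]);print("t%.2f"%o["time"],"th %.2f"%np.degrees(np.arctan2(Rm[1,1],Rm[0,1])),"Mz",r[:,0].round(3),"mean %.3f"%r[:,0].mean(),"tau6",r[:,1].round(3),o["tool_pos"].round(1),o["contact_force"].round(1),"w %.1f"%o["grip_width"])
E
python3 s.py a; python3 f.py
```

```text
t14.05 [564.7  56.9 103.7] th 23.19 F [ 0.4  0.1 -0.8] M [-0.085  0.025 -0.012] tau6 -0.006 j6 -0.44 w 59.9
tool y,z to go [-0.   -0.92 -0.37] tilt [ 0.0007 -0.0001]
t14.25 th 23.19 Mz [-0.012  0.005 -0.001  0.04   0.017] mean 0.010 tau6 [-0.006 -0.004 -0.003 -0.002 -0.001] [564.9  57.1 103.9] [ 0.3  0.5 -1. ] w 59.9
```

Emit:
send_rows:
  moves:
    - [1, -1.1, -0.4, 0]
    - [0, 0, 0, 0]
    - [0, 0, 0, 0]
    - [0, 0, 0, 0]
  hand: 0.3

```text
time: 14.75
tool_pos: [564.2, 57.7, 102.2]
tcp_rot: [1.554, 1.568, 0.388]
contact_force: [3.5, 3.3, -1.8]
grip_width: 35.9
```

```bash
python3 s.py a;python3 f.py 2
```

```text
t14.75 [564.2  57.7 102.2] th 23.19 F [ 3.5  3.3 -1.8] M [ 0.385 -0.54  -0.051] tau6 -0.041 j6 -0.44 w 35.9
tool y,z to go [-0.   -0.73  0.51] tilt [0.0024 0.001 ]
t14.85 th 23.19 Mz [-0.051 -0.124 -0.043] mean -0.073 tau6 [-0.041 -0.042 -0.042] [564.2  57.6 102.2] [ 3.6  2.9 -2.2] w 35.9
```

Emit:
send_rows:
  moves:
    - [0.2, 0, 0, 7]
    - [0.4, 0, 0, 7]
    - [0.4, 0, 0, 6]
    - [0, 0, 0, 0]
    - [0, 0, 0, 0]

```text
time: 15.48
tool_pos: [564.4, 57.7, 101.4]
tcp_rot: [1.743, 1.568, 0.229]
contact_force: [4.2, 3.8, -0.9]
grip_width: 36.1
```

```bash
python3 f.py 5
```

```text
t15.72 th 3.24 Mz [0.339 0.263 0.309 0.326 0.298 0.393] mean 0.321 tau6 [0.333 0.324 0.322 0.322 0.322 0.322] [564.4  57.7 101.4] [ 3.8  3.8 -0.9] w 35.5
```

Emit:
send_rows:
  moves:
    - [0.3, 0, 0, 6]
    - [0, 0, 0, 0]

```text
time: 15.98
tool_pos: [564.5, 57.7, 101.1]
tcp_rot: [1.835, 1.568, 0.215]
contact_force: [4.5, 4.4, -1.2]
grip_width: 35.6
```

```bash
python3 f.py 1
```

```text
t16.02 th -2.77 Mz [0.327 0.363] mean 0.345 tau6 [0.772 0.444] [564.4  57.6 101.1] [ 3.4  3.6 -0.7] w 35.4
```

Emit:
send_rows:
  moves:
    - [0.2, 0, 0, 4]
    - [0, 0, 0, 0]

```text
time: 16.27
tool_pos: [564.5, 57.6, 100.9]
tcp_rot: [1.897, 1.568, 0.207]
contact_force: [4.9, 2.8, -1.6]
grip_width: 35.9
```

```bash
python3 f.py 1
```

```text
t16.32 th -6.76 Mz [0.402 0.345] mean 0.374 tau6 [0.65 0.43] [564.5  57.6 100.9] [ 4.1  2.8 -0.6] w 35.7
```

Emit:
send_rows:
  moves:
    - [0.2, 0, 0, 3]
    - [0, 0, 0, 0]
    - [0, 0, 0, 0]

```text
time: 16.7
tool_pos: [564.5, 57.6, 100.8]
tcp_rot: [1.927, 1.568, 0.186]
contact_force: [4.3, 2.8, -1.3]
grip_width: 35.8
```

```bash
python3 f.py 1
```

```text
t16.75 th -9.76 Mz [0.366 0.349] mean 0.357 tau6 [0.365 0.36 ] [564.5  57.6 100.8] [ 4.4  3.8 -0.4] w 36.1
```

Emit:
send_rows:
  moves:
    - [0.2, 0, 0, 3]
    - [0, 0, 0, 0]
    - [0, 0, 0, 0]

```text
time: 17.12
tool_pos: [564.5, 57.6, 100.6]
tcp_rot: [1.982, 1.568, 0.189]
contact_force: [3.6, 2.9, -0.8]
grip_width: 35.6
```

```bash
python3 f.py 1
```

```text
t17.18 th -12.75 Mz [0.367 0.395] mean 0.381 tau6 [0.369 0.364] [564.5  57.6 100.6] [ 4.9  3.8 -1.3] w 35.8
```

Emit:
send_rows:
  moves:
    - [0.2, 0, 0, 4]
    - [0, 0, 0, 0]
    - [0, 0, 0, 0]

```text
time: 17.55
tool_pos: [564.6, 57.6, 100.4]
tcp_rot: [2.037, 1.568, 0.174]
contact_force: [5.0, 3.4, -0.5]
grip_width: 35.8
```

```bash
python3 f.py 1
```

```text
t17.60 th -16.76 Mz [0.391 0.379] mean 0.385 tau6 [0.371 0.365] [564.6  57.6 100.4] [ 4.4  3.6 -1.2] w 36.0
```

Emit:
send_rows:
  moves:
    - [0.2, 0, 0, 3]
    - [0, 0, 0, 0]
    - [0, 0, 0, 0]

```text
time: 17.98
tool_pos: [564.6, 57.6, 100.3]
tcp_rot: [2.078, 1.567, 0.163]
contact_force: [5.1, 3.3, 0.2]
grip_width: 36.1
```

```bash
python3 f.py 1
```

```text
t18.02 th -19.75 Mz [0.39 0.35] mean 0.370 tau6 [0.379 0.375] [564.6  57.6 100.2] [ 5.8  2.9 -0.3] w 36.2
```

Emit:
send_rows:
  moves:
    - [0.2, 0, 0, 3]
    - [0, 0, 0, 0]
    - [0, 0, 0, 0]

```text
time: 18.4
tool_pos: [564.6, 57.6, 100.1]
tcp_rot: [2.132, 1.567, 0.164]
contact_force: [4.3, 3.6, -0.7]
grip_width: 35.8
```

```bash
python3 f.py 1
```

```text
t18.45 th -22.75 Mz [0.346 0.36 ] mean 0.353 tau6 [0.381 0.376] [564.6  57.6 100.1] [ 5.   3.4 -0.4] w 36.3
```

Emit:
send_rows:
  moves:
    - [0.1, 0, 0, 2.5]
    - [0, 0, 0, 0]
    - [0, 0, 0, 0]

```text
time: 18.82
tool_pos: [564.6, 57.6, 100.0]
tcp_rot: [2.164, 1.567, 0.152]
contact_force: [5.0, 2.9, -1.1]
grip_width: 35.8
```

```bash
python3 f.py 1
```

```text
t18.88 th -25.25 Mz [0.377 0.418] mean 0.398 tau6 [0.392 0.388] [564.6  57.6  99.9] [5.1 3.2 0.2] w 35.5
```

Emit:
send_rows:
  moves:
    - [0.1, 0, 0, 2.5]
    - [0, 0, 0, 0]
    - [0, 0, 0, 0]

```text
time: 19.25
tool_pos: [564.7, 57.6, 99.8]
tcp_rot: [2.202, 1.567, 0.146]
contact_force: [5.4, 2.3, -0.7]
grip_width: 35.9
```

```bash
python3 f.py 2
```

```text
t19.35 th -27.75 Mz [0.391 0.325 0.349] mean 0.355 tau6 [0.381 0.378 0.377] [564.7  57.6  99.8] [ 5.3  3.9 -0.1] w 35.8
```

Emit:
send_rows:
  moves:
    - [0.1, 0, 0, 3]
    - [0, 0, 0, 0]
    - [0, 0, 0, 0]

```text
time: 19.73
tool_pos: [564.7, 57.6, 99.7]
tcp_rot: [2.245, 1.567, 0.137]
contact_force: [4.8, 3.4, -0.2]
grip_width: 35.7
```

```bash
python3 f.py 2
```

```text
t19.82 th -30.75 Mz [0.405 0.454 0.424] mean 0.427 tau6 [0.402 0.397 0.396] [564.7  57.5  99.7] [ 5.5  3.3 -1.3] w 35.8
```

Emit:
send_rows:
  moves:
    - [0.1, 0, 0, 2]
    - [0, 0, 0, 0]
    - [0, 0, 0, 0]

```text
time: 20.2
tool_pos: [564.7, 57.5, 99.7]
tcp_rot: [2.267, 1.567, 0.125]
contact_force: [4.7, 2.2, 0.4]
grip_width: 35.8
```

```bash
python3 f.py 2
```

```text
t20.30 th -32.75 Mz [0.488 0.423 0.387] mean 0.433 tau6 [0.43  0.427 0.426] [564.7  57.5  99.6] [ 5.4  2.  -0.6] w 35.7
```

Emit:
send_rows:
  moves:
    - [0, 0, 0, 0]
    - [0, 0, 0, 0]
  hand: 0.65

```text
time: 20.55
tool_pos: [562.7, 56.9, 99.0]
tcp_rot: [-0.931, 1.57, -3.075]
contact_force: [0.3, -0.0, -1.2]
grip_width: 51.2
```

```bash
python3 s.py c
```

```text
t20.55 [562.7  56.9  99. ] th -32.81 F [ 0.3 -0.  -1.2] M [-0.09   0.122 -0.001] tau6 -0.001 j6 0.54 w 51.2
tool y,z to go [ 1.300e-01 -2.543e+01  1.471e+02] tilt [-0.0012 -0.0001]
```

Emit:
send_rows:
  moves:
    - [-48, 0, 0, 0]
    - [0, -8.5, 49, 0]
    - [0, -8.5, 49, 0]
    - [0, -8.5, 49.1, -10]
    - [0, 0, 0, -10.2]
    - [21, 0, 0, -10.2]
    - [23, 0, 0, 0]
    - [0, 0, 0, 0]

```text
time: 21.55
tool_pos: [460.6, -52.5, 102.0]
tcp_rot: [-1.805, 1.567, 2.865]
contact_force: [-0.3, 0.7, -0.0]
grip_width: 59.6
```

Emit:
send_rows:
  moves:
    - [0, 0, 0, 0]

```text
time: 21.68
tool_pos: [462.3, -52.8, 103.7]
tcp_rot: [1.417, 1.57, -0.196]
contact_force: [-0.2, -0.3, 0.5]
grip_width: 59.8
```

```bash
python3 s.py c
```

```text
t21.68 [462.3 -52.8 103.7] th -2.42 F [-0.2 -0.3  0.5] M [-0.102  0.042 -0.045] tau6 0.001 j6 -0.24 w 59.8
tool y,z to go [-0.   -0.71  0.09] tilt [ 0.0004 -0.0001]
```

Emit:
send_rows:
  moves:
    - [1.5, -0.7, 0, 0]
    - [0, 0, 0, 0]
    - [0, 0, 0, 0]
    - [0, 0, 0, 0]
  hand: 0.3

```text
time: 22.18
tool_pos: [462.2, -52.9, 102.0]
tcp_rot: [1.399, 1.569, -0.214]
contact_force: [3.4, -0.2, -0.3]
grip_width: 35.8
```

Emit:
send_rows:
  moves:
    - [0.2, 0, 0, 8]
    - [0.4, 0, 0, 8]
    - [0.4, 0, 0, 6]
    - [0, 0, 0, 0]
    - [0, 0, 0, 0]

```text
time: 22.8
tool_pos: [462.1, -52.9, 101.0]
tcp_rot: [1.743, 1.569, -0.252]
contact_force: [2.4, -0.8, 3.4]
grip_width: 36.1
```

```bash
python3 f.py 1
```

```text
t22.85 th -24.30 Mz [0.313 0.294] mean 0.303 tau6 [0.336 0.313] [462.1 -52.9 101. ] [ 3.  -0.3  3.1] w 35.6
```

Emit:
send_rows:
  moves:
    - [0.2, 0, 0, 3]
    - [0, 0, 0, 0]
    - [0, 0, 0, 0]

```text
time: 23.22
tool_pos: [462.1, -52.9, 100.9]
tcp_rot: [1.82, 1.569, -0.228]
contact_force: [3.2, -0.3, 5.2]
grip_width: 35.9
```

```bash
python3 f.py 1
```

```text
t23.27 th -27.31 Mz [0.307 0.417] mean 0.362 tau6 [0.357 0.361] [462.  -52.9 100.9] [ 4.1 -1.   5.7] w 35.5
```

Emit:
send_rows:
  moves:
    - [-0.1, 0, 0, 3]
    - [0, 0, 0, 0]
    - [0, 0, 0, 0]

```text
time: 23.65
tool_pos: [462.0, -52.9, 100.7]
tcp_rot: [1.912, 1.569, -0.188]
contact_force: [5.3, -0.4, 3.5]
grip_width: 36.0
```

```bash
python3 f.py 1
```

```text
t23.70 th -30.30 Mz [0.363 0.38 ] mean 0.371 tau6 [0.374 0.37 ] [462.  -52.9 100.7] [ 5.1 -1.   3. ] w 35.8
```

Emit:
send_rows:
  moves:
    - [0.1, 0, 0, 3]
    - [0, 0, 0, 0]
    - [0, 0, 0, 0]

```text
time: 24.08
tool_pos: [462.0, -52.9, 100.6]
tcp_rot: [1.967, 1.569, -0.185]
contact_force: [5.4, 0.0, 3.0]
grip_width: 36.2
```

```bash
python3 f.py 1
```

```text
t24.12 th -33.30 Mz [0.388 0.385] mean 0.386 tau6 [0.385 0.381] [462.  -52.9 100.6] [ 5.6 -0.7  2.2] w 36.3
```

Emit:
send_rows:
  moves:
    - [0.1, 0, 0, 3]
    - [0, 0, 0, 0]
    - [0, 0, 0, 0]

```text
time: 24.5
tool_pos: [462.0, -52.9, 100.4]
tcp_rot: [2.021, 1.569, -0.184]
contact_force: [4.7, -1.0, 3.1]
grip_width: 35.7
```

```bash
python3 f.py 1
```

```text
t24.55 th -36.31 Mz [0.38  0.402] mean 0.391 tau6 [0.379 0.374] [462.  -52.9 100.4] [ 5.3 -0.8  2.9] w 35.7
```

Emit:
send_rows:
  moves:
    - [0.1, 0, 0, 2]
    - [0, 0, 0, 0]
    - [0, 0, 0, 0]

```text
time: 24.92
tool_pos: [462.0, -52.9, 100.4]
tcp_rot: [2.046, 1.569, -0.193]
contact_force: [4.8, -0.5, 2.7]
grip_width: 36.0
```

```bash
python3 f.py 1
```

```text
t24.98 th -38.30 Mz [0.417 0.414] mean 0.416 tau6 [0.399 0.396] [462.  -52.8 100.3] [ 6.  -0.6  4. ] w 35.9
```

Emit:
send_rows:
  moves:
    - [0.1, 0, 0, 2]
    - [0, 0, 0, 0]
    - [0, 0, 0, 0]

```text
time: 25.35
tool_pos: [462.0, -52.9, 100.2]
tcp_rot: [2.102, 1.569, -0.172]
contact_force: [4.2, -0.6, 2.5]
grip_width: 35.8
```

```bash
python3 f.py 1
```

```text
t25.40 th -40.30 Mz [0.386 0.395] mean 0.391 tau6 [0.399 0.396] [462.  -52.9 100.3] [ 4.9 -0.6  2.9] w 35.9
```

Emit:
send_rows:
  moves:
    - [0.1, 0, 0, 1]
    - [0, 0, 0, 0]
    - [0, 0, 0, 0]

```text
time: 25.78
tool_pos: [461.9, -52.8, 100.2]
tcp_rot: [2.128, 1.569, -0.164]
contact_force: [4.8, -0.5, 3.2]
grip_width: 36.1
```

```bash
python3 f.py 1
```

```text
t25.82 th -41.31 Mz [0.399 0.376] mean 0.388 tau6 [0.394 0.393] [462.  -52.9 100.2] [ 4.7 -1.7  2.9] w 35.8
```

Emit:
send_rows:
  moves:
    - [0.1, 0, 0, 3]
    - [0, 0, 0, 0]
    - [0, 0, 0, 0]

```text
time: 26.2
tool_pos: [461.9, -52.9, 100.1]
tcp_rot: [2.18, 1.569, -0.164]
contact_force: [5.9, -0.7, 3.0]
grip_width: 36.4
```

```bash
python3 f.py 1
```

```text
t26.25 th -44.31 Mz [0.411 0.406] mean 0.409 tau6 [0.404 0.4  ] [461.9 -52.8 100.1] [ 5.2 -0.2  2.3] w 35.7
```

Emit:
send_rows:
  moves:
    - [0.1, 0, 0, 2]
    - [0, 0, 0, 0]
    - [0, 0, 0, 0]

```text
time: 26.62
tool_pos: [461.9, -52.8, 99.9]
tcp_rot: [2.223, 1.57, -0.156]
contact_force: [4.8, -0.6, 3.4]
grip_width: 35.8
```

```bash
python3 f.py 1
```

```text
t26.68 th -46.31 Mz [0.419 0.369] mean 0.394 tau6 [0.411 0.408] [461.9 -52.8 100. ] [4.4 0.5 2.7] w 35.6
```

Emit:
send_rows:
  moves:
    - [0.1, 0, 0, 2]
    - [0, 0, 0, 0]
    - [0, 0, 0, 0]

```text
time: 27.05
tool_pos: [461.9, -52.8, 99.9]
tcp_rot: [2.276, 1.569, -0.138]
contact_force: [5.8, -1.0, 2.5]
grip_width: 36.0
```

```bash
python3 f.py 1
```

```text
t27.10 th -48.31 Mz [0.407 0.395] mean 0.401 tau6 [0.412 0.409] [461.9 -52.8  99.8] [ 5.1 -0.6  2.6] w 36.2
```

Emit:
send_rows:
  moves:
    - [0.1, 0, 0, 2]
    - [0, 0, 0, 0]
    - [0, 0, 0, 0]

```text
time: 27.48
tool_pos: [461.9, -52.8, 99.8]
tcp_rot: [2.314, 1.569, -0.135]
contact_force: [5.4, -1.1, 2.6]
grip_width: 36.0
```

```bash
python3 f.py 1
```

```text
t27.52 th -50.31 Mz [0.445 0.355] mean 0.400 tau6 [0.409 0.406] [461.9 -52.8  99.7] [5.3 0.3 2.9] w 35.9
```

Emit:
send_rows:
  moves:
    - [0.1, 0, 0, 3]
    - [0, 0, 0, 0]
    - [0, 0, 0, 0]

```text
time: 27.9
tool_pos: [461.9, -52.8, 99.7]
tcp_rot: [2.34, 1.57, -0.161]
contact_force: [5.6, -0.3, 3.3]
grip_width: 35.9
```

```bash
python3 f.py 1
```

```text
t27.95 th -53.30 Mz [0.45  0.476] mean 0.463 tau6 [0.467 0.463] [461.9 -52.8  99.7] [ 4.5 -0.9  2.8] w 36.0
```

Emit:
send_rows:
  moves:
    - [0.1, 0, 0, 2]
    - [0, 0, 0, 0]
    - [0, 0, 0, 0]

```text
time: 28.32
tool_pos: [461.9, -52.8, 99.6]
tcp_rot: [2.395, 1.57, -0.141]
contact_force: [5.6, -0.8, 3.2]
grip_width: 35.7
```

```bash
python3 f.py 1
```

```text
t28.38 th -55.31 Mz [0.478 0.499] mean 0.488 tau6 [0.504 0.501] [461.9 -52.8  99.6] [ 6.4 -0.7  3.4] w 35.4
```

Emit:
send_rows:
  moves:
    - [0, 0, 0, 0]
    - [0, 0, 0, 0]
  hand: 0.65

```text
time: 28.62
tool_pos: [459.7, -52.2, 98.6]
tcp_rot: [-0.928, 1.567, 2.817]
contact_force: [-0.3, 0.4, -0.2]
grip_width: 51.4
```

```bash
python3 s.py b
```

```text
t28.62 [459.7 -52.2  98.6] th -55.41 F [-0.3  0.4 -0.2] M [-0.078  0.151  0.007] tau6 -0.008 j6 0.69 w 51.4
tool y,z to go [  0.14 -87.76 -58.22] tilt [-0.0038  0.0013]
```

Emit:
send_rows:
  moves:
    - [-48, 0, 0, 0]
    - [0, -43.3, -30, 0]
    - [0, -43.3, -30, 0]
    - [0, 0, 0, -10.6]
    - [0, 0, 0, -10.6]
    - [22, 0, 0, -10.5]
    - [23, 0, 0, 0]
    - [0, 0, 0, 0]

```text
time: 29.62
tool_pos: [459.4, 52.8, 100.7]
tcp_rot: [-1.23, 1.565, 3.068]
contact_force: [0.1, 0.6, -0.0]
grip_width: 59.7
```

Emit:
send_rows:
  moves:
    - [0, 0, 0, 0]

```text
time: 29.75
tool_pos: [461.5, 52.6, 102.8]
tcp_rot: [-1.443, 1.57, 2.855]
contact_force: [0.7, 0.2, 1.1]
grip_width: 59.6
```

```bash
python3 s.py b
```

```text
t29.75 [461.5  52.6 102.8] th -23.72 F [0.7 0.2 1.1] M [-0.053  0.054  0.005] tau6 -0.001 j6 0.36 w 59.6
tool y,z to go [ 0.   -3.54  1.09] tilt [-0.0005  0.0001]
```

Emit:
send_rows:
  moves:
    - [0.5, -3.4, 1, 0]
    - [0, 0, 0, 0]

```text
time: 30.0
tool_pos: [457.9, 53.1, 102.4]
tcp_rot: [2.094, 1.57, 0.11]
contact_force: [-0.2, 0.7, 0.0]
grip_width: 59.5
```

Emit:
send_rows:
  moves:
    - [0, 0, 0, 0]
    - [0, 0, 0, 0]
    - [0, 0, 0, 0]
    - [0, 0, 0, 0]
  hand: 0.3

```text
time: 30.5
tool_pos: [458.3, 53.0, 102.0]
tcp_rot: [1.958, 1.57, -0.027]
contact_force: [0.4, -0.7, 0.6]
grip_width: 35.7
```

Emit:
send_rows:
  moves:
    - [0.2, 0, 0, 8]
    - [0.4, 0, 0, 8]
    - [0.4, 0, 0, 6]
    - [0, 0, 0, 0]
    - [0, 0, 0, 0]

```text
time: 31.12
tool_pos: [458.2, 53.1, 101.0]
tcp_rot: [2.542, 1.571, 0.175]
contact_force: [0.3, -0.4, 1.6]
grip_width: 36.0
```

```bash
python3 f.py 1
```

```text
t31.18 th -45.60 Mz [0.286 0.233] mean 0.260 tau6 [0.255 0.231] [458.2  53.1 101. ] [ 0.6 -0.6  1.9] w 35.9
```

Emit:
send_rows:
  moves:
    - [0.1, 0, 0, 3]
    - [0, 0, 0, 0]
    - [0, 0, 0, 0]

```text
time: 31.55
tool_pos: [458.1, 53.1, 100.8]
tcp_rot: [-3.06, 1.571, 0.804]
contact_force: [-0.4, 0.2, 1.1]
grip_width: 36.4
```

```bash
python3 f.py 1
```

```text
t31.60 th -48.64 Mz [0.273 0.25 ] mean 0.262 tau6 [0.271 0.262] [458.2  53.1 100.9] [0.4 0.1 1.8] w 36.0
```

Emit:
send_rows:
  moves:
    - [0.2, 0, 0, 5]
    - [0, 0, 0, 0]
    - [0, 0, 0, 0]

```text
time: 31.98
tool_pos: [458.1, 53.1, 100.6]
tcp_rot: [-2.595, 1.571, 1.181]
contact_force: [0.2, 0.2, 0.1]
grip_width: 35.6
```

```bash
python3 f.py 1
```

```text
t32.02 th -53.62 Mz [0.258 0.284] mean 0.271 tau6 [0.264 0.246] [458.1  53.1 100.6] [0.7 0.4 0. ] w 35.6
```

Emit:
send_rows:
  moves:
    - [0.2, 0, 0, 4]
    - [0, 0, 0, 0]
    - [0, 0, 0, 0]

```text
time: 32.4
tool_pos: [458.1, 53.1, 100.4]
tcp_rot: [-1.948, 1.571, 1.759]
contact_force: [-0.3, 1.2, 0.1]
grip_width: 35.6
```

```bash
python3 f.py 1
```

```text
t32.45 th -57.63 Mz [0.27  0.303] mean 0.287 tau6 [0.269 0.256] [458.1  53.2 100.4] [ 1.7  0.9 -0.8] w 35.8
```

Emit:
send_rows:
  moves:
    - [0.2, 0, 0, 5]
    - [0, 0, 0, 0]
    - [0, 0, 0, 0]

```text
time: 32.83
tool_pos: [458.0, 53.2, 100.1]
tcp_rot: [-1.663, 1.571, 1.957]
contact_force: [1.6, 0.9, -1.2]
grip_width: 36.0
```

```bash
python3 f.py 1
```

```text
t32.88 th -62.62 Mz [0.316 0.248] mean 0.282 tau6 [0.268 0.25 ] [458.   53.2 100.1] [ 0.7  1.7 -0.8] w 36.0
```

Emit:
send_rows:
  moves:
    - [0.2, 0, 0, 4]
    - [0, 0, 0, 0]
    - [0, 0, 0, 0]

```text
time: 33.25
tool_pos: [458.0, 53.2, 100.0]
tcp_rot: [-1.648, 1.571, 1.902]
contact_force: [0.9, 2.0, -1.7]
grip_width: 36.0
```

```bash
python3 f.py 1
```

```text
t33.30 th -66.63 Mz [0.288 0.297] mean 0.293 tau6 [0.298 0.285] [458.   53.2 100. ] [ 1.1  3.3 -2. ] w 35.8
```

Emit:
send_rows:
  moves:
    - [0.1, 0, 0, 3]
    - [0, 0, 0, 0]
    - [0, 0, 0, 0]

```text
time: 33.67
tool_pos: [458.0, 53.2, 99.9]
tcp_rot: [-1.419, 1.571, 2.078]
contact_force: [0.4, 2.7, -1.7]
grip_width: 35.6
```

```bash
python3 f.py 1
```

```text
t33.73 th -69.64 Mz [0.331 0.357] mean 0.344 tau6 [0.348 0.338] [458.   53.2  99.9] [ 1.   3.3 -1.8] w 35.9
```

Emit:
send_rows:
  moves:
    - [0.1, 0, 0, 3]
    - [0, 0, 0, 0]
    - [0, 0, 0, 0]

```text
time: 34.1
tool_pos: [458.0, 53.2, 99.8]
tcp_rot: [-1.348, 1.571, 2.097]
contact_force: [1.3, 3.8, -2.3]
grip_width: 35.6
```

```bash
python3 f.py 1
```

```text
t34.15 th -72.65 Mz [0.423 0.403] mean 0.413 tau6 [0.399 0.389] [458.   53.2  99.8] [ 0.3  3.4 -2.8] w 35.9
```

Emit:
send_rows:
  moves:
    - [0.1, 0, 0, 3]
    - [0, 0, 0, 0]
    - [0, 0, 0, 0]

```text
time: 34.52
tool_pos: [458.0, 53.2, 99.7]
tcp_rot: [-1.405, 1.57, 1.987]
contact_force: [0.4, 4.6, -2.3]
grip_width: 35.9
```

```bash
python3 f.py 1
```

```text
t34.58 th -75.65 Mz [0.413 0.442] mean 0.428 tau6 [0.441 0.43 ] [458.   53.2  99.7] [ 0.8  5.  -3.7] w 35.8
```

Emit:
send_rows:
  moves:
    - [0, 0, 0, 0]
    - [0, 0, 0, 0]
  hand: 0.65

```text
time: 34.83
tool_pos: [458.4, 52.6, 99.9]
tcp_rot: [2.245, 1.57, -0.648]
contact_force: [-0.0, 0.6, 0.3]
grip_width: 51.2
```

```bash
python3 s.py d
```

```text
t34.83 [458.4  52.6  99.9] th -75.72 F [-0.   0.6  0.3] M [-0.079  0.17   0.009] tau6 -0.002 j6 1.27 w 51.2
tool y,z to go [  0.13 125.48 -80.79] tilt [ 0.0007 -0.0005]
```

Emit:
send_rows:
  moves:
    - [-47, 0, 0, 0]
    - [0, 41.8, -27, 0]
    - [0, 41.8, -27, 0]
    - [0, 41.8, -26.8, -9.2]
    - [0, 0, 0, -9.3]
    - [22, 0, 0, -9.3]
    - [22.5, 0, 0, 0]
    - [0, 0, 0, 0]

```text
time: 35.83
tool_pos: [566.3, -48.7, 100.8]
tcp_rot: [-0.876, 1.567, 3.0]
contact_force: [-0.0, 0.5, -0.0]
grip_width: 59.7
```

Emit:
send_rows:
  moves:
    - [0, 0, 0, 0]

```text
time: 35.95
tool_pos: [567.9, -48.8, 103.1]
tcp_rot: [2.114, 1.569, -0.293]
contact_force: [-0.7, -0.4, 0.3]
grip_width: 59.4
```

```bash
python3 s.py d
```

```text
t35.95 [567.9 -48.8 103.1] th -47.92 F [-0.7 -0.4  0.3] M [-0.097  0.048  0.055] tau6 0.001 j6 0.62 w 59.4
tool y,z to go [-0.    0.02  0.41] tilt [ 0.0013 -0.0004]
```

Emit:
send_rows:
  moves:
    - [0.8, 0, 0.4, 0]
    - [0, 0, 0, 0]
    - [0, 0, 0, 0]
    - [0, 0, 0, 0]
  hand: 0.3

```text
time: 36.45
tool_pos: [567.6, -49.3, 101.9]
tcp_rot: [1.875, 1.569, -0.532]
contact_force: [1.0, -3.1, 1.8]
grip_width: 36.6
```

Emit:
send_rows:
  moves:
    - [0.2, 0, 0, 8]
    - [0.4, 0, 0, 8]
    - [0.4, 0, 0, 6]
    - [0, 0, 0, 0]
    - [0, 0, 0, 0]

```text
time: 37.08
tool_pos: [567.5, -49.0, 100.8]
tcp_rot: [2.348, 1.57, -0.441]
contact_force: [1.5, -2.6, 3.0]
grip_width: 36.4
```

```bash
python3 f.py 1
```

```text
t37.12 th -69.81 Mz [0.243 0.229] mean 0.236 tau6 [0.25  0.226] [567.4 -49.  100.8] [ 1.  -2.6  3.8] w 36.3
```

Emit:
send_rows:
  moves:
    - [0.2, 0, 0, 4]
    - [0, 0, 0, 0]
    - [0, 0, 0, 0]

```text
time: 37.5
tool_pos: [567.4, -49.0, 100.6]
tcp_rot: [2.518, 1.57, -0.341]
contact_force: [1.0, -3.4, 5.2]
grip_width: 36.4
```

```bash
python3 f.py 1
```

```text
t37.55 th -73.78 Mz [0.287 0.252] mean 0.270 tau6 [0.254 0.252] [567.4 -49.  100.6] [ 1.4 -3.   5.4] w 36.1
```

Emit:
send_rows:
  moves:
    - [0, 0, 0, 4]
    - [0, 0, 0, 0]
    - [0, 0, 0, 0]

```text
time: 37.92
tool_pos: [567.4, -48.9, 100.4]
tcp_rot: [2.662, 1.57, -0.267]
contact_force: [1.2, -3.5, 4.4]
grip_width: 36.3
```

```bash
python3 f.py 1
```

```text
t37.98 th -77.81 Mz [0.253 0.21 ] mean 0.232 tau6 [0.251 0.239] [567.4 -48.9 100.4] [ 1.5 -4.   4.8] w 36.4
```

Emit:
send_rows:
  moves:
    - [0.2, 0, 0, 4]
    - [0, 0, 0, 0]
    - [0, 0, 0, 0]

```text
time: 38.35
tool_pos: [567.4, -48.9, 100.2]
tcp_rot: [2.819, 1.57, -0.179]
contact_force: [1.9, -3.4, 4.5]
grip_width: 35.8
```

```bash
python3 f.py 1
```

```text
t38.40 th -81.78 Mz [0.241 0.28 ] mean 0.260 tau6 [0.258 0.25 ] [567.3 -48.9 100.2] [ 1.8 -3.8  5.5] w 36.6
```

Emit:
send_rows:
  moves:
    - [0.2, 0, 0, 5]
    - [0, 0, 0, 0]
    - [0, 0, 0, 0]

```text
time: 38.78
tool_pos: [567.3, -48.8, 99.9]
tcp_rot: [3.052, 1.57, -0.033]
contact_force: [1.8, -3.1, 3.8]
grip_width: 36.6
```

```bash
python3 f.py 1
```

```text
t38.83 th -86.79 Mz [0.18  0.258] mean 0.219 tau6 [0.243 0.189] [567.3 -48.8  99.9] [ 2.9 -3.5  4.9] w 36.4
```

Emit:
send_rows:
  moves:
    - [0.2, 0, 0, 4]
    - [0, 0, 0, 0]
    - [0, 0, 0, 0]

```text
time: 39.2
tool_pos: [567.3, -48.7, 99.7]
tcp_rot: [-3.023, 1.57, 0.104]
contact_force: [2.6, -4.2, 5.7]
grip_width: 36.4
```

```bash
python3 f.py 1
```

```text
t39.25 th -90.81 Mz [0.209 0.303] mean 0.256 tau6 [0.275 0.269] [567.3 -48.7  99.8] [ 2.7 -2.6  5.6] w 36.6
```

Emit:
send_rows:
  moves:
    - [0.2, 0, 0, 4]
    - [0, 0, 0, 0]
    - [0, 0, 0, 0]

```text
time: 39.62
tool_pos: [567.3, -48.7, 99.6]
tcp_rot: [-2.958, 1.57, 0.099]
contact_force: [2.8, -3.2, 5.9]
grip_width: 36.4
```

```bash
python3 f.py 1
```

```text
t39.67 th -94.80 Mz [0.332 0.309] mean 0.321 tau6 [0.328 0.322] [567.3 -48.7  99.6] [ 2.4 -3.8  5.3] w 36.6
```

Emit:
send_rows:
  moves:
    - [0.2, 0, 0, 3]
    - [0, 0, 0, 0]
    - [0, 0, 0, 0]

```text
time: 40.05
tool_pos: [567.3, -48.6, 99.5]
tcp_rot: [-2.864, 1.57, 0.141]
contact_force: [3.3, -2.5, 6.4]
grip_width: 36.1
```

```bash
python3 f.py 1
```

```text
t40.10 th -97.80 Mz [0.345 0.39 ] mean 0.367 tau6 [0.38  0.375] [567.3 -48.7  99.5] [ 3.4 -2.7  6.4] w 36.2
```

Emit:
send_rows:
  moves:
    - [0.1, 0, 0, 3]
    - [0, 0, 0, 0]
    - [0, 0, 0, 0]

```text
time: 40.48
tool_pos: [567.3, -48.6, 99.4]
tcp_rot: [-2.811, 1.57, 0.142]
contact_force: [2.9, -2.5, 6.0]
grip_width: 36.1
```

```bash
python3 f.py 1
```

```text
t40.52 th -100.79 Mz [0.469 0.393] mean 0.431 tau6 [0.431 0.426] [567.3 -48.6  99.4] [ 2.6 -2.8  5.9] w 36.0
```

Emit:
send_rows:
  moves:
    - [0, 0, 0, 1]
    - [0, 0, 0, 0]
    - [0, 0, 0, 0]

```text
time: 40.9
tool_pos: [567.3, -48.6, 99.4]
tcp_rot: [-2.819, 1.57, 0.117]
contact_force: [4.0, -2.7, 6.2]
grip_width: 36.0
```

```bash
python3 f.py 1
```

```text
t40.95 th -101.79 Mz [0.442 0.401] mean 0.421 tau6 [0.449 0.447] [567.3 -48.6  99.4] [ 2.2 -3.5  5.6] w 36.3
```

Emit:
send_rows:
  moves:
    - [0, 0, 0, 0]
    - [0, 0, 0, 0]
  hand: 0.65

```text
time: 41.2
tool_pos: [565.7, -47.9, 98.0]
tcp_rot: [-0.251, 1.567, 2.683]
contact_force: [1.2, 0.2, 0.1]
grip_width: 51.9
```

```bash
python3 s.py a
```

```text
t41.20 [565.7 -47.9  98. ] th -101.88 F [1.2 0.2 0.1] M [-0.028  0.174  0.026] tau6 -0.012 j6 1.56 w 51.9
tool y,z to go [   0.19 -102.13   23.46] tilt [-0.0035  0.0017]
```

Emit:
send_rows:
  moves:
    - [-48, 0, 0, 0]
    - [0, -51.2, 12.3, 0]
    - [0, -51.2, 12.3, 0]
    - [0, 0, 0, -7]
    - [23, 0, 0, -7]
    - [22, 0, 0, 0]
    - [0, 0, 0, 0]
    - [0, 0, 0, 0]

```text
time: 42.2
tool_pos: [564.1, 56.7, 102.5]
tcp_rot: [-1.268, 1.57, 1.91]
contact_force: [0.8, -0.9, 0.6]
grip_width: 59.8
```

```bash
python3 s.py a
```

```text
t42.20 [564.1  56.7 102.5] th -87.91 F [ 0.8 -0.9  0.6] M [-0.081  0.163  0.056] tau6 -0.002 j6 1.50 w 59.8
tool y,z to go [ 0.   -0.22  0.38] tilt [-0.0001  0.0003]
```

Emit:
send_rows:
  moves:
    - [1, -0.2, 0.3, 0]
    - [0, 0, 0, 0]
    - [0, 0, 0, 0]
    - [0, 0, 0, 0]
  hand: 0.3

```text
time: 42.7
tool_pos: [564.0, 57.1, 101.6]
tcp_rot: [-2.528, 1.57, 0.651]
contact_force: [-0.5, 2.4, 2.7]
grip_width: 35.7
```

Emit:
send_rows:
  moves:
    - [0, 0, 0, 3.5]
    - [0, 0, 0, 0]
    - [0, 0, 0, 0]

```text
time: 43.08
tool_pos: [563.9, 57.1, 101.5]
tcp_rot: [-2.491, 1.57, 0.628]
contact_force: [-1.3, 4.9, 5.4]
grip_width: 36.0
```

```bash
python3 f.py 1
```

```text
t43.12 th -91.34 Mz [0.271 0.351] mean 0.311 tau6 [0.275 0.244] [563.9  57.1 101.5] [-0.4  3.7  5.2] w 35.9
```

Emit:
send_rows:
  moves:
    - [0, 0, 0, 2]
    - [0, 0, 0, 0]
    - [0, 0, 0, 0]

```text
time: 43.5
tool_pos: [564.0, 57.1, 101.5]
tcp_rot: [-2.499, 1.57, 0.585]
contact_force: [-1.1, 3.6, 5.9]
grip_width: 35.7
```

```bash
python3 f.py 1
```

```text
t43.55 th -93.33 Mz [0.379 0.385] mean 0.382 tau6 [0.408 0.405] [564.   57.1 101.5] [-1.2  4.9  5.6] w 35.9
```

Emit:
send_rows:
  moves:
    - [0, 0, 0, 1]
    - [0, 0, 0, 0]
    - [0, 0, 0, 0]

```text
time: 43.92
tool_pos: [564.0, 57.2, 101.5]
tcp_rot: [-2.424, 1.57, 0.643]
contact_force: [-0.3, 3.6, 5.1]
grip_width: 35.7
```

```bash
python3 f.py 1
```

```text
t43.98 th -94.32 Mz [0.412 0.473] mean 0.442 tau6 [0.439 0.437] [564.   57.1 101.5] [-0.7  4.4  4.6] w 35.7
```

Emit:
send_rows:
  moves:
    - [0, 0, 0, 0]
    - [0, 0, 0, 0]
    - [0, 0, 0, 0]
  hand: 0.65

```text
time: 44.35
tool_pos: [563.7, 56.3, 100.8]
tcp_rot: [0.726, 1.57, -2.493]
contact_force: [0.3, -0.3, -0.5]
grip_width: 58.4
```

```bash
python3 s.py c
```

```text
t44.35 [563.7  56.3 100.8] th -94.42 F [ 0.3 -0.3 -0.5] M [ 0.003  0.212 -0.041] tau6 -0.001 j6 1.61 w 58.4
tool y,z to go [7.0000e-02 1.1676e+02 9.3410e+01] tilt [-0.0004 -0.0003]
```

Emit:
send_rows:
  moves:
    - [-46, 0, 0, 0]
    - [0, 38.9, 31.1, 0]
    - [0, 38.9, 31.1, 0]
    - [0, 38.9, 31.2, 7.6]
    - [23, 0, 0, 7.6]
    - [23, 0, 0, 0]
    - [0, 0, 0, 0]
    - [0, 0, 0, 0]

```text
time: 45.35
tool_pos: [462.2, -52.6, 101.7]
tcp_rot: [-3.061, 1.57, -0.261]
contact_force: [0.2, -0.3, 0.4]
grip_width: 59.5
```

```bash
python3 s.py c
```

```text
t45.35 [462.2 -52.6 101.7] th -109.59 F [ 0.2 -0.3  0.4] M [-0.023  0.164  0.026] tau6 -0.001 j6 1.63 w 59.5
tool y,z to go [-0.    0.48  0.45] tilt [ 0.0008 -0.0002]
```

Emit:
send_rows:
  moves:
    - [0.5, 0.4, 0.4, 0]
    - [0, 0, 0, 0]
    - [0, 0, 0, 0]
    - [0, 0, 0, 0]
  hand: 0.3

```text
time: 45.85
tool_pos: [461.6, -52.4, 101.0]
tcp_rot: [-2.473, 1.57, 0.327]
contact_force: [0.0, 3.3, 2.9]
grip_width: 35.7
```

Emit:
send_rows:
  moves:
    - [0, 0, 0, 3.5]
    - [0, 0, 0, 0]
    - [0, 0, 0, 0]

```text
time: 46.22
tool_pos: [461.6, -52.4, 100.9]
tcp_rot: [-2.467, 1.57, 0.272]
contact_force: [1.2, 4.7, 5.6]
grip_width: 35.9
```

```bash
python3 f.py 1
```

```text
t46.27 th -113.05 Mz [0.35  0.315] mean 0.332 tau6 [0.307 0.274] [461.6 -52.5 100.9] [1.3 4.7 4.7] w 35.6
```

Emit:
send_rows:
  moves:
    - [0, 0, 0, 1.5]
    - [0, 0, 0, 0]
    - [0, 0, 0, 0]

```text
time: 46.65
tool_pos: [461.6, -52.4, 100.9]
tcp_rot: [-2.411, 1.57, 0.302]
contact_force: [1.0, 5.3, 5.3]
grip_width: 35.9
```

```bash
python3 f.py 1
```

```text
t46.70 th -114.54 Mz [0.393 0.466] mean 0.430 tau6 [0.422 0.42 ] [461.6 -52.4 100.9] [2.8 6.5 6. ] w 35.9
```

Emit:
send_rows:
  moves:
    - [0, 0, 0, 0.6]
    - [0, 0, 0, 0]
    - [0, 0, 0, 0]

```text
time: 47.08
tool_pos: [461.6, -52.4, 100.9]
tcp_rot: [-2.437, 1.57, 0.266]
contact_force: [1.6, 5.5, 5.1]
grip_width: 36.2
```

```bash
python3 f.py 1
```

```text
t47.12 th -115.14 Mz [0.441 0.467] mean 0.454 tau6 [0.46  0.459] [461.6 -52.4 100.9] [0.8 5.7 5.9] w 36.0
```

Emit:
send_rows:
  moves:
    - [0, 0, 0, 0]
    - [0, 0, 0, 0]
    - [0, 0, 0, 0]
  hand: 0.65

```text
time: 47.5
tool_pos: [461.0, -53.0, 100.4]
tcp_rot: [0.709, 1.57, -2.873]
contact_force: [-0.8, -0.4, -1.1]
grip_width: 58.3
```

```bash
python3 s.py b
```

```text
t47.50 [461.  -53.  100.4] th -115.22 F [-0.8 -0.4 -1.1] M [ 0.028  0.177 -0.035] tau6 -0.002 j6 1.73 w 58.3
tool y,z to go [-2.000e-02 -9.461e+01  4.805e+01] tilt [-0.0006 -0.0002]
```

Emit:
send_rows:
  moves:
    - [-46, 0, 0, 0]
    - [0, -47.3, 24, 0]
    - [0, -47.3, 24, 0]
    - [0, 0, 0, 7.7]
    - [23, 0, 0, 7.8]
    - [23, 0, 0, 0]
    - [0, 0, 0, 0]
    - [0, 0, 0, 0]

```text
time: 48.5
tool_pos: [458.5, 53.2, 101.2]
tcp_rot: [-2.481, 1.57, -0.05]
contact_force: [1.0, 0.1, -1.0]
grip_width: 60.1
```

```bash
python3 s.py b
```

```text
t48.50 [458.5  53.2 101.2] th -130.71 F [ 1.   0.1 -1. ] M [0.025 0.216 0.007] tau6 -0.001 j6 2.23 w 60.1
tool y,z to go [-0.    0.54  0.45] tilt [ 0.0008 -0.    ]
```

Emit:
send_rows:
  moves:
    - [0, 0.5, 0.4, 0]
    - [0, 0, 0, 0]
    - [0, 0, 0, 0]
    - [0, 0, 0, 0]
  hand: 0.3

```text
time: 49.0
tool_pos: [458.2, 53.5, 101.1]
tcp_rot: [-2.139, 1.569, 0.292]
contact_force: [1.8, 3.9, 1.8]
grip_width: 35.8
```

Emit:
send_rows:
  moves:
    - [0, 0, 0, 3.5]
    - [0, 0, 0, 0]
    - [0, 0, 0, 0]

```text
time: 49.38
tool_pos: [458.2, 53.5, 101.0]
tcp_rot: [-2.148, 1.569, 0.224]
contact_force: [3.1, 5.5, 4.0]
grip_width: 35.7
```

```bash
python3 f.py 1
```

```text
t49.42 th -134.12 Mz [0.327 0.304] mean 0.316 tau6 [0.306 0.309] [458.2  53.5 101.1] [2.  5.9 3.4] w 35.7
```

Emit:
send_rows:
  moves:
    - [0, 0, 0, 1.5]
    - [0, 0, 0, 0]
    - [0, 0, 0, 0]

```text
time: 49.8
tool_pos: [458.2, 53.5, 101.1]
tcp_rot: [-2.162, 1.569, 0.184]
contact_force: [2.5, 4.3, 4.1]
grip_width: 35.7
```

```bash
python3 f.py 1
```

```text
t49.85 th -135.61 Mz [0.421 0.439] mean 0.430 tau6 [0.43  0.428] [458.2  53.5 101. ] [2.9 4.8 3.2] w 35.6
```

Emit:
send_rows:
  moves:
    - [0, 0, 0, 0]
    - [0, 0, 0, 0]
    - [0, 0, 0, 0]
    - [-40, 0, 0, 0]
    - [-60, 0, 0, 0]
    - [-40, 0, 0, 0]
    - [0, 0, 0, 0]
    - [0, 0, 0, 0]
  hand: 0.65

```text
time: 50.85
tool_pos: [456.7, 53.1, 239.7]
tcp_rot: [0.777, 1.569, 3.12]
contact_force: [-0.2, -0.3, -0.4]
grip_width: 59.7
```

```bash
python3 - <<'E'
from h import *
im,K,p,A=cam("scene");cv2.imwrite("pics/end.png",im[:,:,::-1])
E
```

```text
(no output)
```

View pics/end.png

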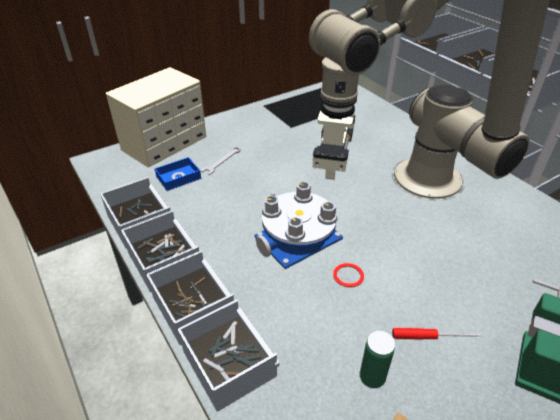

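The picture shows the cover level on the housing at about (299,215). The tool is clear above it, and the ring, can, screwdriver, wrench and tray look undisturbed. The spare bolt isn't visible from this angle, hidden behind the cover.

```bash
python3 -c "
from plant import *
print(close_job())"
```

```text
the job is handed in; nothing more can be done
None
```

I tightened the four nuts in star order (a, c, b, d) in two rounds and handed the job in at about 51 s. No verdict came back.

- **First round:** I turned each nut about 41° at the hexagon, which is about 0.65 rad of thread.
- **Second round:** I tightened each nut in small steps by feel until the torque climbed steeply. The last held readings from joint 6 were a 0.43, c 0.50, b 0.43 and d 0.45 N m.
- **Re-check:** Nut a had eased, so I brought it back to 0.44 N m with a turn of a degree or less. Nuts c and b held at 0.46 and 0.43 N m, apparently without the thread moving. I did not re-check d, as it was tightened last in its round.

**What I could not confirm:**
- **Cover position:** I never measured its height or tilt. That it is home rests on the torque climb at all four nuts, and it looks level in the last picture.
- **Peak torque:** I read torque only after each step settled, so brief peaks were not seen. The highest held reading was 0.50 N m, against the 0.57 limit.
- **Bystanders:** Those visible in the last picture look unmoved, but I did not measure them. The spare bolt was out of sight in that picture, though I felt no unexpected contact during the moves.

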